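# Dock the loaded cup tray and hold it in the squeeze clamp

### The arm

A 6-joint arm with a two-finger parallel gripper is mounted at the origin on the work surface. World frame = base frame: x ahead of the robot, y to its left, z up, the work surface at z = 0. Lengths are in mm, angles in degrees, forces in N, time in s.
With the tool pointing down it reaches from about 350 to 850 mm from the base axis. Payload 8.1 kg.
Tool frame: the origin (TCP) lies where the fingers leave the gripper's body, on its centre line; the fingertips stand 73 mm ahead of it and the grasp point (between the pads) lies 54 mm ahead of it; z points along the fingers, y is the line along which they close (so a half turn about z gives the same grasp; the last joint's range is limited). The gripper opens to 85 mm and grips with 20 to 120 N. Pads are 22 mm wide; open, the fingers measure 114 mm over their backs; the gripper's body (76 mm by 85 mm) begins 54 mm behind the grasp point. The pads swing forward as they close: fully open they stand 13 mm farther back than shut.
Start: joints at [64.893, 7.471, 85.268, -0, 87.261, -4.893], TCP at [207.295, 563.058, 303.892] pointing down, gripper open.
Joint ranges: [-169.43, 169.43], [-51.17, 129.36], [1.28, 143.12], [-76.62, 256.62], [0, 156.53], [-152.29, 152.29]. Speed limits (degrees/s): [136.94, 136.94, 159.86, 180, 180, 180].

### API

Orientations are given as [roll, pitch, yaw] about the fixed x, y, z axes, in that order (R = Rz(yaw) Ry(pitch) Rx(roll)).
In Python, from bench import sense, optics, r gives the robot as it stands.
- The arm moves only by the tool servo_tool, never from a script. Its argument "plan" is a list that holds one entry, the list of rows, each a list of 5 numbers: the shift along the world's x, y, z in m, then the turn about the world's z in degrees, then the finger opening in m, from 0 to 0.0854. A call has 1 to 10 rows; each row shifts and turns the commanded pose from where the row before left it; what a row does not reach is not made up. A row lasts 1/10 s, in which the tool goes at most 50 mm and 8.59 degrees, less where a joint would pass 70% of its speed; a pose out of reach is approached as far as the arm can. A call is refused whole if a number of a shift passes 0.05 or a number of a turn 8.59, either way. A call with a gripper value outside its range is refused whole. The fingers move at their own pace and stop on an object; "force" is the grip in N (left out, the last holds). Time passes only in rows, so rows that do not move let the fingers close. It gives the time, the measured TCP pose, the force, the opening and the grip force at its end, in the units of the state.
- sense(): the state, without advancing time (a new reading comes with each control period).
- optics.snapshot(name): name is "scene" or "side" or "wrist"; returns a dict with "frame" (480x640x3 uint8, blue, green, red), "fx", "fy", "cx", "cy" (pixels), "cam_to_world" (4x4, takes a point from camera to world coordinates). Camera axes: x right, y down, z forward; pixel columns grow to the right and rows downward; lengths in mm; the calibration is good to about 2 mm. A picture is of the moment at which its call begins. There is no depth.
- r.hand_in(): hands the job in; it is judged then, once.
The state is a dict: "time": time; "joint_pos": joint angles; "qd": joint speeds; "joint_efforts": joint torques, N m; "tool_pos": TCP position; "tcp_rot": TCP orientation; "ft_force": force on the tool from outside, world axes, zero at the start; "wrist_torque": the same for the moment, N m; "finger_gap": finger opening in mm; "grip_force": force on a finger pad.
Only numpy, scipy, OpenCV 4.12 (cv2) and the standard library are available. Lean on these libraries where they do the work, as an engineer would, in place of code of your own. Each camera call takes 0.05 s, during which the arm holds its last target. There are 200 camera calls.

### The job

Slide the wooden tray with its two cups into the steel dock, from the dock's open flared end, until it is fully home against the end plate, keeping the cups upright in it. Then pump the dock's clamp with its two squeeze levers alone until the pad bears on the tray's side and its spring plunger is about half pushed in, never nearly all the way, which would crush the tray. Finish while still squeezing the levers: do not let go of them; leave the jug, the jar and the tamper alone.

Things in the scene. Friction and masses are not known exactly. Their poses are not given: they have to be found in the camera images.
- holder: steel tray dock with a clamp, fixed to the counter. Origin on the counter, at the spot where the tray's origin lies when fully home; +y is the way the tray slides in, +x points across the slot to the clamp. Fences (inner faces x = -53 and +53 mm, 50 mm tall, y = -90 to 100 mm) carry lips reaching 8 mm over the slot, undersides 50 mm high. End plate face at y = 100 mm
- mouth (a point): middle of the dock's open end, on the counter at y = -90 mm of the dock, axes as the dock's. From here the side plates flare outward to y = -124 mm, where they are about 150 mm apart. The lips begin here, so the tray cannot come in from above but must slide in along y
- squeeze_point (a point): point midway between the clamp's two upright squeeze levers, 128 mm above the counter; axes as the dock's. Squeeze the levers towards each other along its x. Each is 10 mm thick (x), 22 mm wide (y), top 141 mm high. Outside to outside they measure 58 mm here when free, 25 mm fully squeezed. Geared together: both swing in equally and spring open again
- trigger (a joint): angle of the squeeze levers (both alike): 0 free, 0.29 rad fully squeezed, taking under 15 N per finger. Each full squeeze pushes the ratchet bar and pad about 8 mm towards the tray (teeth of 4 mm); as the levers open the bar stays, slipping back 4 mm at most, so against the spring a squeeze may gain only 4 mm. A part squeeze gains 0 to 8 mm
- jaw (a joint): advance of the ratchet bar from its rearmost place (m), 0 to 0.080; it moves along the dock's -x. With the plunger free the pad's face is at x = 92 mm minus this, in the dock's frame. It starts between 0 and 0.030
- pad (a joint): how far the pad's spring plunger is pushed in (m): 0 free, 0.034 at its very end. Spring 0.8 N per mm with 1.6 N preload, so 0.015 (half) is about 14 N on the tray. Over 0.029 counts as crushed
- pad_face (a point): centre of the face of the clamp's black rubber pad, a disc of 26 mm diameter 18 mm above the counter, on a steel plunger with rings every 6 mm; it looks along the dock's -x at the side of the tray
- tray_grip (a point): grasp point on the tray's upright wooden handle plate, 95 mm above the tray's underside, over its centre; axes as the tray's. The handle is 14 mm thick (x), 44 mm wide (y), top 110 mm above the underside
- tray: wooden tray standing on the counter, 100 mm along its x, 200 mm along its y, walls 45 mm tall, about 0.65 kg with the cups; origin at the centre of its underside. It slides in along its own y, +y end first
- cup1: white cup standing in the tray's -y compartment, 58 mm diameter, 58 mm tall; origin at the centre of its underside, z up
- cup2: white cup like it in the tray's +y compartment
- milk_jug: steel milk jug, 86 mm diameter, 105 mm tall, a bystander on the right; origin at its underside
- sugar_jar: amber jar, 72 mm diameter, 110 mm tall, a bystander on the left; origin at its underside
- tamper: dark steel coffee tamper, 58 mm diameter, 90 mm tall, a bystander on the left; origin at its underside
Not all that is in view belongs to the job. Of the things that look like the tray, take the one that is farthest to the robot's right at the start.

How it is judged:
By the outcome, as a careful person would: the job done as asked, in the order asked, and still so for the second after the job is handed in, while the arm keeps its last pose, push and grip.
It also fails if it takes over 61 s, if anything falls off the work surface, if the arm or the gripper's body presses on something with over 40 N, if the wrist force passes 120 N, or if a joint passes its speed limit or range.

## Working session

There is one attempt and no reset: what is moved stays moved. The work goes in short steps, Python scripts to look and compute and a tool call to move; the robot and the scene stay as the last step left them, time stands still between calls to the robot, and variables do not carry over. Pictures are saved under pics/ and viewed, at most 10 in all, crops included, and the job is handed in when it is done.

Besides the shell and the picture viewer there is one more tool, called after ">>>" by a JSON object that holds its "name" and its "arguments", one argument or row to a line. servo_tool: Moves the arm, as the interface text tells. Its arguments: {"type":"object","properties":{"plan":{"type":"array"},"force":{"type":"number"}},"required":["plan"]}

```bash
mkdir -p pics
cat > h.py <<'E'
import numpy as np, cv2
from bench import sense, optics, r
def snap(n, f):
    s=optics.snapshot(n); cv2.imwrite('pics/'+f+'.png', s['frame']); np.savez('pics/'+f+'.npz', K=[s['fx'],s['fy'],s['cx'],s['cy']], T=np.array(s['cam_to_world'])); return s
def load(f):
    d=np.load('pics/'+f+'.npz'); return d['K'],d['T']
def ray(f,u,v,z=0):
    (fx,fy,cx,cy),T=load(f); d=T[:3,:3]@[(u-cx)/fx,(v-cy)/fy,1]; o=T[:3,3]; return (o+d*(z-o[2])/d[2]).round(1)
def proj(f,P):
    (fx,fy,cx,cy),T=load(f); p=(np.c_[np.atleast_2d(P)]-T[:3,3])@T[:3,:3]; return np.c_[fx*p[:,0]/p[:,2]+cx, fy*p[:,1]/p[:,2]+cy].round(1)
E
python3 - <<'E'
from h import *
for n in ['scene','side']:
    s=snap(n,n+'0'); print(n,np.array(s['cam_to_world']).round(2).tolist(),s['fx'])
print(sense())
E
```

```text
scene [[-0.6, 0.58, -0.55, 1315.56], [0.8, 0.43, -0.42, 512.9], [-0.01, -0.69, -0.73, 1068.45], [0.0, 0.0, 0.0, 1.0]] 552.3125824644833
side [[1.0, 0.0, 0.03, 567.24], [-0.02, -0.62, 0.78, -1304.04], [0.02, -0.78, -0.62, 1089.99], [0.0, 0.0, 0.0, 1.0]] 584.3318685153135
{'time': 0.1, 'joint_pos': array([ 6.48928567e+01,  7.51116469e+00,  8.53219996e+01,  8.97226976e-04,
        8.72613660e+01, -4.89442115e+00]), 'qd': array([-0.06145856, -0.05934419, -0.10837322, -0.0819458 ,  0.13706845,
       -0.07584705]), 'joint_efforts': array([ 2.09055339e-03, -5.70962477e+01, -5.01934326e+01, -5.08815015e-05,
        8.52504512e-03,  5.84308282e-05]), 'tool_pos': array([207.13682807, 562.7229084 , 302.95519764]), 'tcp_rot': array([-1.79905891e+02, -8.95817249e-03,  1.59787227e+02]), 'ft_force': array([ 0.35800234,  0.22802087, -0.53474938]), 'wrist_torque': array([-0.01172945, -0.06120096, -0.02930882]), 'grip_force': 0.0, 'finger_gap': 85.50389372194027}
```

View pics/scene0.png

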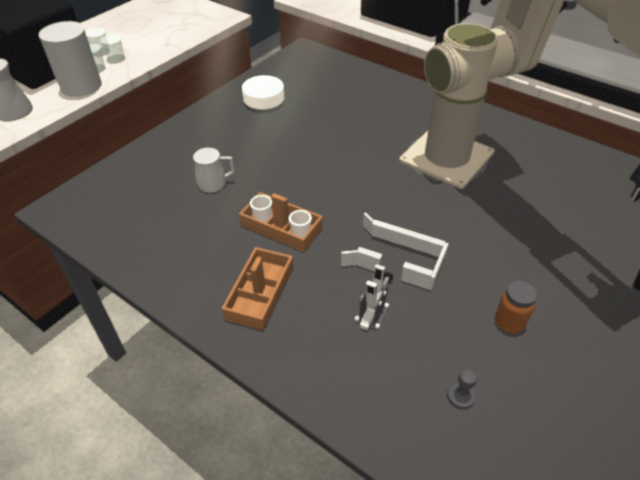

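View pics/side0.png

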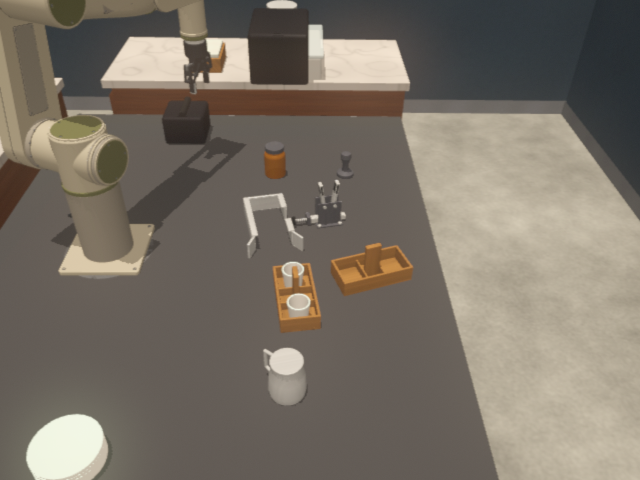

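The scene view shows the loaded tray at about (281,220) and an empty decoy tray at (259,288). The dock is at about (410,250), with its clamp at (375,295). In the side view the tray is at (297,296) and the dock at (270,222), opening toward the tray. I'll enlarge both views to measure.

Run:
```python
from h import *
a=cv2.imread('pics/scene0.png')[185:335,230:460]; b=cv2.imread('pics/side0.png')[170:335,235:385]
cv2.imwrite('pics/c1.png',cv2.resize(a,None,fx=3.4,fy=3.4,interpolation=cv2.INTER_CUBIC))
cv2.imwrite('pics/c2.png',cv2.resize(b,None,fx=3.6,fy=3.6,interpolation=cv2.INTER_CUBIC))
```

```text
(no output)
```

View pics/c1.png

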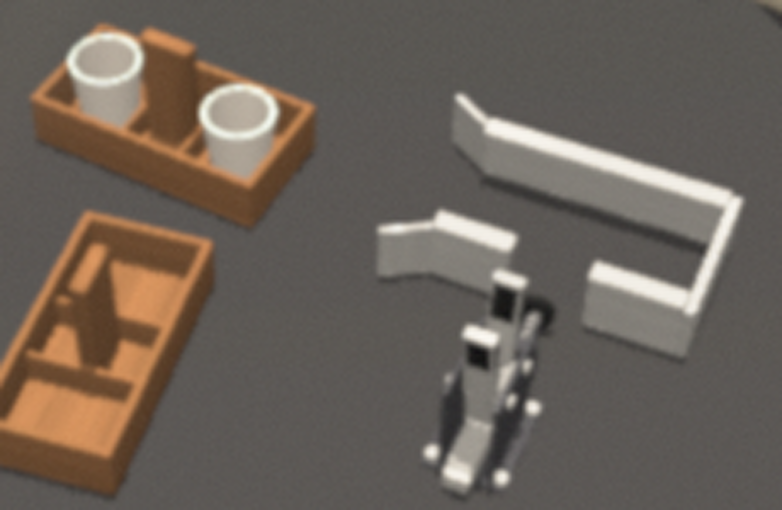

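View pics/c2.png

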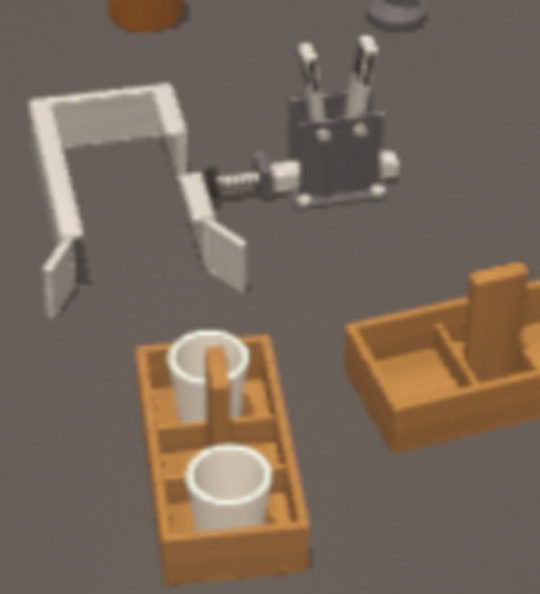

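The crops show these points (crop pixels):
- **Scene crop:** tray rim corners at (33,99), (103,27), (315,108), (250,186). Flare joints are at (487,125) and (435,215), and the lever tops at (510,278) and (481,336).
- **Side crop:** tray rim corners at (137,347), (270,337), (308,522), (162,543). Lever tops are at (307,46) and (367,42), and the pad at about (210,183).

Next I'll fit the poses from these.

```bash
cat >> h.py <<'E'
from scipy.optimize import least_squares
def world(p,L): c,s=np.cos(p[2]),np.sin(p[2]); L=np.atleast_2d(L).astype(float); return np.c_[p[0]+c*L[:,0]-s*L[:,1], p[1]+s*L[:,0]+c*L[:,1], L[:,2]]
def fit(obs,p0): # obs: {pic:[(local,pix)]}
    f=lambda p: np.concatenate([(proj(k,world(p,[l for l,_ in o]))-np.array([x for _,x in o],float)).ravel() for k,o in obs.items()])
    s=least_squares(f,p0,loss='soft_l1',x_scale=[1,1,.01],diff_step=1e-3); return s.x,f(s.x).reshape(-1,2).round(1)
def tri(obs): # [(pic,(u,v))]
    f=lambda P: np.concatenate([proj(k,P)[0]-x for k,x in obs]); s=least_squares(f,[500,0,100],diff_step=1e-3); return s.x.round(1),np.abs(f(s.x)).max()
S=lambda u,v:(u/3.4+230-.35,v/3.4+185-.35); D=lambda u,v:(u/3.6+235-.36,v/3.6+170-.36)
E
python3 - <<'E'
from h import *
T={'scene0':[((50,-100,45),S(33,99)),((-50,-100,45),S(103,27)),((-50,100,45),S(315,108)),((50,100,45),S(250,186)),((50,100,0),S(250,226)),((0,0,110),S(170,41))],
 'side0':[((-50,100,45),D(137,347)),((50,100,45),D(270,337)),((50,-100,45),D(308,522)),((-50,-100,45),D(162,543)),((-50,-100,0),D(170,587)),((50,-100,0),D(308,570)),((0,0,110),D(216,350))]}
p,e=fit(T,[500,-150,0.]); print('tray',p[:2],np.degrees(p[2]));print(e.tolist())
D0={'scene0':[((-45,-90,54),S(487,132)),((-53,-90,0),S(485,181)),((-45,100,54),S(728,205)),((-53,100,0),S(708,245)),((-75,-124,50),S(458,95))],
 'side0':[((-45,-90,54),D(80,235)),((45,-90,54),D(192,222)),((-45,100,54),D(52,103)),((45,100,54),D(155,93)),((75,-124,0),D(245,290)),((-75,-124,0),D(50,315))]}
p,e=fit(D0,[450,100,0.]); print('dock',p[:2],np.degrees(p[2]));print(e.tolist())
l1=tri([('scene0',S(510,278)),('side0',D(307,46))]);l2=tri([('scene0',S(481,336)),('side0',D(367,42))]);print(l1,l2)
print('pad',tri([('scene0',S(540,308)),('side0',D(210,183))]))
print('end plate L/R corners',tri([('scene0',S(740,200)),('side0',D(32,102))]),tri([('scene0',S(690,310)),('side0',D(172,87))]))
E
```

```text
tray [ 541.83875855 -209.93154923] 0.0
[[0.9, -2.1], [4.8, -0.8], [-0.1, 5.6], [-4.7, 4.9], [-4.1, 5.0], [-0.2, 2.0], [5.4, -3.2], [5.4, -0.5], [-4.3, 2.2], [-4.7, -3.7], [-6.4, -3.3], [-4.6, 1.3], [1.2, 2.7]]
dock [469.91835939  94.15159888] 0.0
[[-0.1, 0.0], [0.8, -1.8], [-6.2, 11.2], [-1.9, 11.7], [3.8, 0.2], [-0.8, -1.0], [-0.3, 2.7], [11.2, -2.4], [11.6, 0.6], [-4.5, 6.0], [-2.8, -1.0]]
(array([599. ,   0. , 145.6]), np.float64(47.349999999999966)) (array([629.8,   0. , 120.5]), np.float64(46.82058823529411))
pad (array([497. ,   0. , -27.4]), np.float64(36.22666666666669))
end plate L/R corners (array([373.1,   0. ,  91.1]), np.float64(63.99705882352936)) (array([472.9,   0. ,  87. ]), np.float64(70.89117647058822))
```

```bash
sed -i 's/,diff_step=1e-3//; s/T\[:3,:3\]; return np.c_\(.*\)\.round(1)$/T[:3,:3]; return np.c_\1/' h.py
cat > m.py <<'E'
from h import *
T={'scene0':[((50,-100,45),S(33,99)),((-50,-100,45),S(103,27)),((-50,100,45),S(315,108)),((50,100,45),S(250,186)),((50,100,0),S(250,226)),((0,0,110),S(170,41))],
 'side0':[((-50,100,45),D(137,347)),((50,100,45),D(270,337)),((50,-100,45),D(308,522)),((-50,-100,45),D(162,543)),((-50,-100,0),D(170,587)),((50,-100,0),D(308,570)),((0,0,110),D(216,350))]}
p,e=fit(T,[540,-200,0.1]); print('tray',p[:2],np.degrees(p[2]));print(e.tolist())
D0={'scene0':[((-45,-90,54),S(487,132)),((-53,-90,0),S(485,181)),((-45,100,54),S(728,205)),((-53,100,0),S(708,245)),((-75,-124,50),S(458,95))],
 'side0':[((-45,-90,54),D(80,235)),((45,-90,54),D(192,222)),((-45,100,54),D(52,103)),((45,100,54),D(155,93)),((75,-124,0),D(245,290)),((-75,-124,0),D(50,315))]}
p,e=fit(D0,[470,100,0.1]); print('dock',p[:2],np.degrees(p[2]));print(e.tolist())
l1=tri([('scene0',S(510,278)),('side0',D(307,46))]);l2=tri([('scene0',S(481,336)),('side0',D(367,42))]);print(l1,l2)
print('pad',tri([('scene0',S(540,308)),('side0',D(210,183))]))
print('end plate L/R corners',tri([('scene0',S(740,200)),('side0',D(32,102))]),tri([('scene0',S(690,310)),('side0',D(172,87))]))
E
python3 m.py
```

```text
tray [ 539.06067459 -214.16553164] 8.021779017142059
[[-0.8, 0.7], [-0.7, -0.1], [-0.1, 0.2], [0.1, 1.3], [0.6, 1.4], [-0.8, 0.7], [-0.8, -0.3], [-0.9, -0.8], [0.0, 1.0], [-0.1, -0.6], [-1.9, -0.2], [-0.3, 0.2], [0.0, 3.8]]
dock [452.63546402  99.38307227] 11.686461832280944
[[-1.2, 0.1], [-0.7, -2.0], [-1.1, 1.3], [2.4, 1.7], [-0.5, 1.0], [-0.2, -0.5], [-0.1, -0.8], [-0.8, -1.3], [-0.6, -1.7], [-2.2, 0.9], [0.3, 0.7]]
(array([607.3, 135.1, 144.2]), np.float64(0.05959389774267265)) (array([656.8, 145.6, 141.5]), np.float64(0.048725145833259376))
pad (array([525. , 116.9,  19.6]), np.float64(0.7686545121440531))
end plate L/R corners (array([371.2, 191.5,  49.9]), np.float64(0.6150727722258296)) (array([489.3, 214.1,  52.2]), np.float64(1.123520787861537))
```

>>> {"name": "servo_tool", "arguments": {
  "plan": [
    [[0.027,-0.042,0.005,-5.8,0.085],[0.027,-0.042,0.005,-5.8,0.085],[0.027,-0.042,0.005,-5.8,0.085],[0.027,-0.042,0.005,-5.8,0.085],[0.027,-0.042,0.005,-5.8,0.085],[0.027,-0.042,0.005,-5.8,0.085],[0.027,-0.042,0.005,-5.8,0.085],[0.027,-0.042,0.005,-5.8,0.085],[0.027,-0.042,0.005,-5.8,0.085],[0.027,-0.042,0.005,-5.8,0.085]]
  ]
}}

```text
time: 1.1
tool_pos: [476.9, 142.6, 353.7]
tcp_rot: [-180.0, -0.0, 101.5]
ft_force: [0.8, 1.0, -0.2]
finger_gap: 85.1
grip_force: 0.0
```

Run:
```python
from h import *
snap('wrist','w1'); K,T=load('w1'); print(T.round(2).tolist(),K); s=sense(); print(s['tool_pos'],s['tcp_rot'])
g=[452.6,99.4,np.radians(11.7)]
print(proj('w1',world(g,[(-53,-90,0),(53,-90,0),(-53,100,0),(53,100,0),(184,4,141)])).round().tolist())
print(proj('w1',world([539,-214,.14],[(-50,100,45),(50,100,45)])).round().tolist())
```

```text
[[0.98, 0.19, 0.06, 460.54], [0.2, -0.93, -0.32, 223.87], [-0.0, 0.32, -0.95, 422.65], [0.0, 0.0, 0.0, 1.0]] [363.26957305 363.26957305 320.40217615 242.54280685]
[480.20640326 136.62435383 354.32209755] [179.89801784   0.25021026 100.90899467]
[[254.0, 291.0], [337.0, 291.0], [244.0, 138.0], [339.0, 138.0], [502.0, 265.0]]
[[278.0, 399.0], [356.0, 403.0]]
```

View pics/w1.png

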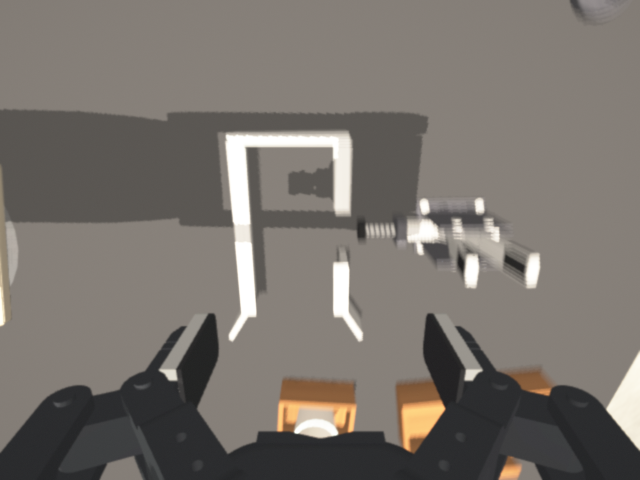

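The wrist view shows the dock upright in the frame: mouth corners near (245,318) and (340,315), end plate at y≈140, pad at (360,229), lever tops at (470,267) and (530,265). The arm was still settling, so I'll retake and enlarge it.

Run:
```python
from h import *
s=snap('wrist','w2'); print(sense()['tool_pos'])
cv2.imwrite('pics/c3.png',cv2.resize(s['frame'][115:335,215:560],None,fx=2.3,fy=2.3,interpolation=cv2.INTER_CUBIC))
```

```text
[478.67001185 139.60704147 353.88577714]
```

View pics/c3.png

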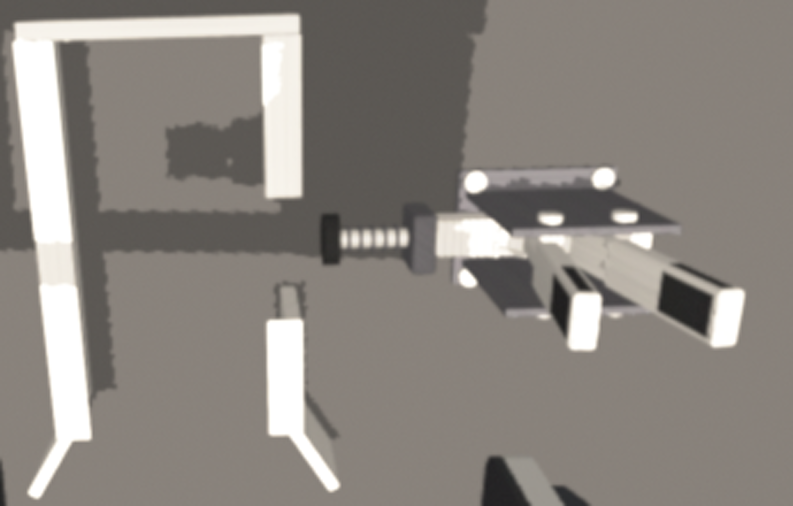

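```bash
cat >> h.py <<'E'
W=lambda u,v:(u/2.3+215-.28,v/2.3+115-.28)
E
python3 - <<'E'
from h import *
for z in (50,54,58):
    O={'w2':[((-45,-90,z),W(90,438)),((-45,100,z),W(56,40)),((45,-90,z),W(268,434)),((45,100,z),W(264,38))]}
    p,e=fit(O,[450,100,.2]); print(z,p[:2],np.degrees(p[2]),e.tolist())
    O.update({'scene0':[((-45,-90,z),S(487,132)),((-53,-90,0),S(485,181)),((-45,100,z),S(728,205)),((-75,-124,50),S(458,95))],
 'side0':[((-45,-90,z),D(80,235)),((45,-90,z),D(192,222)),((-45,100,z),D(52,103)),((45,100,z),D(155,93)),((-75,-124,0),D(50,315))]})
    p,e=fit(O,[450,100,.2]); print(z,p[:2],np.degrees(p[2]),e.tolist())
l=np.array([tri([('scene0',S(510,278)),('side0',D(307,46)),('w2',W(585,320))])[0],tri([('scene0',S(481,336)),('side0',D(367,42)),('w2',W(727,318))])[0]])
lw=np.array([ray('w2',*W(585,320),141),ray('w2',*W(727,318),141)])
pad=ray('w2',*W(322,239),20)
def loc(P): d=np.array(P)[...,:2]-p[:2]; c,s=np.cos(p[2]),np.sin(p[2]); return np.stack([c*d[...,0]+s*d[...,1],c*d[...,1]-s*d[...,0]],-1).round(1)
print(l,lw,pad,loc(l),loc(lw),loc(pad))
E
```

```text
50 [453.34986356 100.2512579 ] 11.853320405954586 [[-0.3, -0.6], [-0.5, 0.7], [0.2, -0.0], [0.6, -0.1]]
50 [453.05679138 100.40852981] 11.662702825764928 [[-0.9, -0.8], [-0.4, 0.3], [-0.2, -0.1], [0.7, -0.2], [-1.0, 1.4], [-0.5, -1.7], [-1.1, 2.7], [-0.2, 1.2], [0.0, 0.3], [0.1, 0.1], [-0.5, -0.4], [-0.4, -0.8], [0.4, 0.4]]
54 [453.54509368 101.1417504 ] 11.823365396017604 [[-0.7, 0.5], [-1.0, -0.1], [0.6, 1.0], [1.1, -0.8]]
54 [453.25510392 100.96479383] 11.621851195336076 [[-1.3, 0.5], [-1.0, -0.1], [0.1, 1.2], [1.2, -0.5], [-0.8, 0.4], [-0.3, -1.6], [-0.7, 1.8], [-0.1, 1.3], [0.0, -0.9], [0.1, -1.1], [-0.5, -1.6], [-0.4, -2.0], [0.5, 0.3]]
58 [453.7960754  101.66566997] 11.79670298719955 [[-1.1, 1.8], [-1.5, -0.5], [1.0, 2.4], [1.7, -1.2]]
58 [453.57911271 101.32569782] 11.547776766715902 [[-1.7, 1.9], [-1.4, -0.4], [0.4, 2.8], [1.8, -0.7], [-0.6, -0.5], [-0.2, -1.5], [-0.4, 0.9], [0.0, 1.4], [0.0, -2.1], [0.1, -2.2], [-0.4, -2.7], [-0.2, -3.1], [0.5, 0.2]]
[[606.  136.3 142.3]
 [656.6 146.4 141. ]] [[606.4 136.2 141. ]
 [656.5 146.6 141. ]] [524.5 117.6  20. ] [[156.3   3.8]
 [207.9   3.5]] [[156.7   3.6]
 [207.9   3.7]] [72.7  1.7]
```

>>> {"name": "servo_tool", "arguments": {
  "plan": [
    [[0.0075,-0.044,-0.013,-0.4,0.085],[0.0075,-0.044,-0.013,-0.4,0.085],[0.0075,-0.044,-0.013,-0.4,0.085],[0.0075,-0.044,-0.013,-0.4,0.085],[0.0075,-0.044,-0.013,-0.4,0.085],[0.0075,-0.044,-0.013,-0.4,0.085],[0.0075,-0.044,-0.013,-0.4,0.085],[0.0075,-0.044,-0.013,-0.4,0.085],[0,0,0,0,0.085],[0,0,0,0,0.085]]
  ]
}}

```text
time: 2.2
tool_pos: [535.8, -207.5, 248.4]
tcp_rot: [-179.9, -0.1, 98.5]
ft_force: [0.6, 0.6, -0.0]
finger_gap: 84.9
grip_force: 0.0
```

Run:
```python
from h import *
s=snap('wrist','w3'); q=sense(); print(q['tool_pos'],q['tcp_rot'])
print('decoy handle',ray('side0',373,246,110))
print(proj('w3',world([539,-214,.14],[(-7,-22,110),(7,-22,110),(-7,22,110),(7,22,110),(-50,100,45),(50,100,45)])).round().tolist())
cv2.imwrite('pics/c4.png',s['frame'])
```

```text
[ 536.18841348 -206.70478326  249.23189716] [-1.79954960e+02 -7.07644687e-02  9.85952209e+01]
decoy handle [ 744.1 -116.3  110. ]
[[313.0, 304.0], [335.0, 304.0], [313.0, 238.0], [336.0, 239.0], [254.0, 103.0], [396.0, 105.0]]
```

View pics/c4.png

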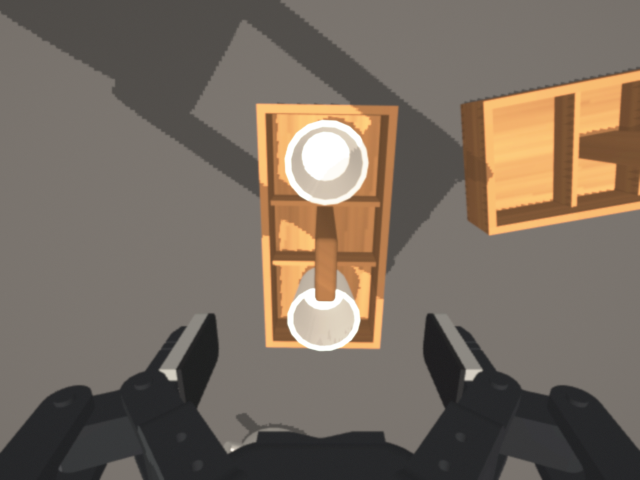

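The tray matches the prediction to within 2 mm: rim corners at (257,104) and (397,106), handle top at (315..336,300). Descending to grasp the handle.

>>> {"name": "servo_tool", "arguments": {
  "plan": [
    [[0.001,-0.0015,-0.025,-0.2,0.085],[0.001,-0.0015,-0.025,-0.2,0.085],[0.001,-0.0015,-0.025,-0.2,0.085],[0.001,-0.0015,-0.025,0,0.085],[0,0,0,0,0.085],[0,0,0,0,0],[0,0,0,0,0],[0,0,0,0,0],[0,0,0,0,0],[0,0,0,0,0]]
  ],
  "force": 40
}}

```text
time: 3.25
tool_pos: [540.4, -213.6, 150.5]
tcp_rot: [180.0, 0.0, 98.0]
ft_force: [2.0, 0.1, -7.5]
finger_gap: 13.7
grip_force: 41.8
```

>>> {"name": "servo_tool", "arguments": {
  "plan": [
    [[-0.002,0.004,0,0.2,0],[-0.004,0.009,0,0.5,0],[-0.006,0.0125,0,0.6,0],[-0.006,0.0125,0,0.6,0],[-0.006,0.0125,0,0.6,0],[-0.006,0.0125,0,0.6,0],[-0.005,0.0105,0,0.4,0],[-0.003,0.006,0,0.2,0],[-0.0015,0.003,0,0,0],[0,0,0,0,0]]
  ]
}}

```text
time: 4.25
tool_pos: [500.7, -130.1, 150.2]
tcp_rot: [180.0, -0.0, 101.7]
ft_force: [-0.1, -0.4, 7.2]
finger_gap: 13.1
grip_force: 43.9
```

>>> {"name": "servo_tool", "arguments": {
  "plan": [
    [[-0.0016,0.0078,0,0,0],[-0.0032,0.0157,0,0,0],[-0.0041,0.0196,0,0,0],[-0.0041,0.0196,0,0,0],[-0.0041,0.0196,0,0,0],[-0.0041,0.0196,0,0,0],[-0.0041,0.0196,0,0,0],[-0.0041,0.0196,0,0,0],[-0.0041,0.0196,0,0,0],[-0.0032,0.0157,0,0,0]]
  ]
}}

```text
time: 5.25
tool_pos: [464.0, 45.9, 150.2]
tcp_rot: [180.0, 0.1, 101.7]
ft_force: [0.7, -6.8, 6.0]
finger_gap: 13.3
grip_force: 43.7
```

>>> {"name": "servo_tool", "arguments": {
  "plan": [
    [[-0.0024,0.0117,0,0,0],[-0.0024,0.0117,0,0,0],[-0.002,0.0098,0,0,0],[-0.0012,0.0059,0,0,0],[-0.0008,0.0039,0,0,0],[-0.0006,0.0029,0,0,0],[-0.0004,0.002,0,0,0],[-0.0004,0.002,0,0,0],[-0.0004,0.002,0,0,0],[0,0,0,0,0]]
  ]
}}

```text
time: 6.25
tool_pos: [453.6, 97.0, 150.2]
tcp_rot: [180.0, 0.1, 101.7]
ft_force: [0.9, -5.0, 7.4]
finger_gap: 13.7
grip_force: 43.9
```

Now at y ≈ -3.6 mm in the dock frame with no hard contact. I'll creep until it touches the end plate.

>>> {"name": "servo_tool", "arguments": {
  "plan": [
    [[-0.0002,0.001,0,0,0],[-0.0002,0.001,0,0,0],[-0.0002,0.001,0,0,0],[-0.0002,0.001,0,0,0],[-0.0002,0.001,0,0,0]]
  ]
}}

```text
time: 6.75
tool_pos: [453.1, 101.1, 150.4]
tcp_rot: [180.0, 0.2, 101.7]
ft_force: [3.9, -14.6, 7.6]
finger_gap: 13.4
grip_force: 43.8
```

>>> {"name": "servo_tool", "arguments": {
  "plan": [
    [[-0.0002,0.001,0,0,0],[-0.0002,0.001,0,0,0],[0,0,0,0,0],[0,0,0,0,0]]
  ]
}}

```text
time: 7.15
tool_pos: [453.5, 101.8, 150.7]
tcp_rot: [179.9, 0.3, 101.7]
ft_force: [6.4, -19.5, 6.7]
finger_gap: 13.6
grip_force: 43.8
```

>>> {"name": "servo_tool", "arguments": {
  "plan": [
    [[-0.0003,0.0015,0,0,0],[-0.0003,0.0015,0,0,0],[0,0,0,0,0]]
  ]
}}

```text
time: 7.45
tool_pos: [453.8, 103.0, 151.4]
tcp_rot: [179.8, 0.6, 101.7]
ft_force: [9.4, -31.3, 9.8]
finger_gap: 13.3
grip_force: 44.8
```

Run:
```python
from h import *
s=snap('scene','s2')
d=snap('side','d2')
a=cv2.resize(s['frame'][195:325,330:460],None,fx=3,fy=3,interpolation=cv2.INTER_CUBIC); b=cv2.resize(d['frame'][165:295,230:360],None,fx=3,fy=3,interpolation=cv2.INTER_CUBIC)
cv2.imwrite('pics/c5.png',np.hstack([a,b]))
```

```text
(no output)
```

View pics/c5.png

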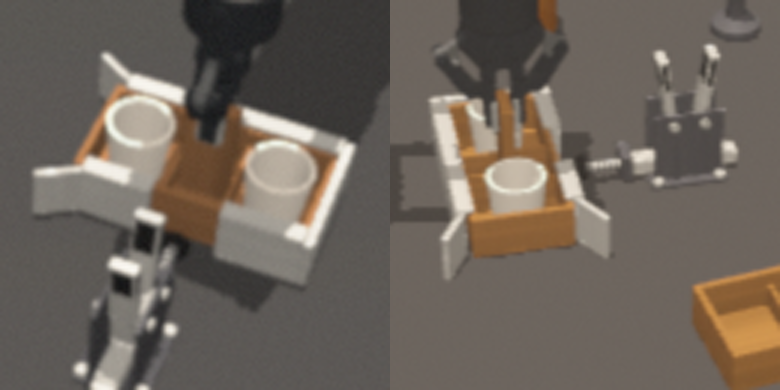

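The tray is home and both cups are upright. About 10 mm of its rear end shows beyond the mouth, as expected. Releasing the handle, then going up and over to the levers.

>>> {"name": "servo_tool", "arguments": {
  "plan": [
    [[0,0,0,0,0.085],[0,0,0,0,0.085],[0,0,0,0,0.085],[0,0,0,0,0.085],[0,0,0.03,0,0.085],[0,0,0.03,0,0.085],[0,0,0.03,0,0.085],[0.02,0.004,0.005,0,0.085],[0.035,0.007,0,0,0.085],[0.035,0.007,0,0,0.085]]
  ],
  "force": 30
}}

```text
time: 8.55
tool_pos: [542.5, 126.1, 245.2]
tcp_rot: [179.9, -0.0, 101.7]
ft_force: [0.0, -0.5, 0.3]
finger_gap: 85.3
grip_force: 0.0
```

>>> {"name": "servo_tool", "arguments": {
  "plan": [
    [[0.035,0.007,0,0,0.085],[0.035,0.007,0,0,0.085],[0.017,0.004,0,0,0.085],[0,0,0,0,0.085],[0,0,0,0,0.085]]
  ]
}}

```text
time: 9.05
tool_pos: [627.8, 143.6, 243.8]
tcp_rot: [-179.9, -0.0, 101.7]
ft_force: [0.2, 0.6, -1.2]
finger_gap: 85.2
grip_force: 0.0
```

Run:
```python
from h import *
s=snap('wrist','w4'); q=sense(); print(q['tool_pos'],q['tcp_rot'],q['ft_force'])
f=s['frame'].copy()
for P in [[606.2,136.2,141],[656.5,146.5,141],[631.4,141.4,141]]:
    print(proj('w4',P).round(1))
cv2.imwrite('pics/c6.png',f)
```

```text
[627.54676674 143.48602243 244.08622976] [-1.79904162e+02 -1.13812597e-02  1.01711857e+02] [0.38931856 0.67251414 0.22485075]
[[277.3 291.8]]
[[375.4 292.1]]
[[326.4 291.9]]
```

View pics/c6.png

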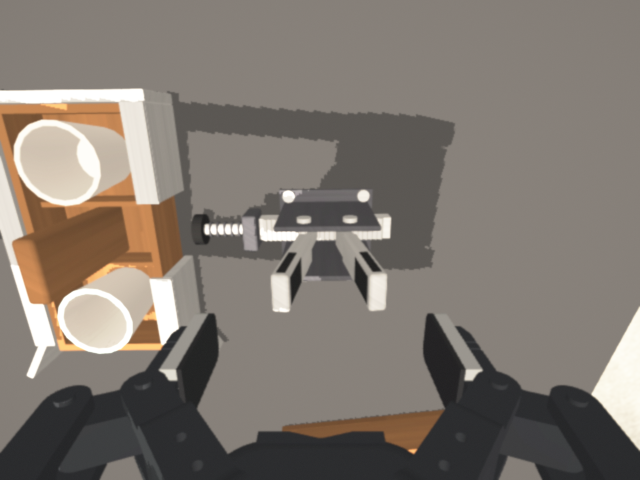

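The wrist view shows both levers between the fingers, with tops at about (283,291) and (376,291). The pad is at (192..209,229) and free of the tray, and the collar is at (243..260,230). I'll set up a numeric profile along the plunger axis to track the pad and bar.

```bash
cat >> h.py <<'E'
DK=[453.3,100.8,np.radians(11.7)]
def loc(P,p=DK): d=np.array(P)[...,:2]-np.array(p[:2]); c,s=np.cos(p[2]),np.sin(p[2]); return np.stack([c*d[...,0]+s*d[...,1],c*d[...,1]-s*d[...,0]],-1).round(1)
def prof(f,x0=35,x1=130,y=2.5,z=24,w=3):
    im=cv2.imread('pics/'+f+'.png'); xs=np.arange(x0,x1,.5)
    P=np.mean([cv2.remap(im,*[c.astype(np.float32)[None] for c in proj(f,world(DK,np.c_[xs,0*xs+y+dy,0*xs+z])).T],cv2.INTER_LINEAR)[0].astype(float) for dy in np.linspace(-w,w,7)],0)
    return xs,P
def show(f,**k):
    xs,P=prof(f,**k); g=P.mean(1); s=P[:,2]-P[:,0]
    print('\n'.join(' '.join(f'{x:.0f}:{int(a)}/{int(b)}' for x,a,b in list(zip(xs,g,s))[i:i+40:2]) for i in range(0,len(xs),40)))
E
python3 - <<'E'
from h import *
a=ray('w4',283,286,141);b=ray('w4',376.5,286,141); print(a,b,(a+b)/2,loc((a+b)/2))
show('w4')
for u in (192,209,243,260): print(u,loc(ray('w4',u,230,22)))
E
```

```text
[608.5 140.1 141. ] [656.2 150.  141. ] [632.35 145.05 141.  ] [184.3   7. ]
35:143/117 36:141/116 37:141/115 38:141/115 39:141/115 40:139/113 41:125/101 42:98/77 43:86/66 44:87/67 45:88/68 46:89/68 47:88/68 48:88/68 49:89/70 50:90/70 51:89/68 52:86/67 53:84/65 54:84/65
55:84/64 56:84/65 57:83/64 58:83/63 59:85/64 60:86/63 61:87/47 62:87/18 63:87/8 64:87/7 65:87/7 66:87/7 67:87/8 68:87/8 69:87/8 70:86/7 71:82/7 72:72/7 73:67/6 74:67/6
75:67/7 76:67/6 77:67/6 78:66/6 79:62/6 80:45/4 81:46/3 82:107/11 83:206/14 84:249/5 85:251/3 86:226/11 87:178/13 88:212/11 89:248/4 90:253/2 91:252/3 92:227/11 93:180/13 94:213/11
95:248/5 96:253/1 97:252/3 98:226/11 99:179/12 100:221/12 101:250/3 102:253/2 103:252/3 104:226/12 105:178/12 106:220/12 107:250/3 108:253/1 109:251/2 110:223/12 111:184/12 112:230/10 113:250/4 114:222/13
115:165/9 116:162/7 117:164/7 118:165/7 119:165/7 120:166/7 121:167/8 122:167/8 123:165/8 124:149/6 125:112/4 126:81/1 127:78/3 128:143/14 129:237/11
192 [71.8  1.5]
209 [86.   1.5]
243 [114.5   1.4]
260 [128.7   1.4]
```

>>> {"name": "servo_tool", "arguments": {
  "plan": [
    [[0.0025,-0.0008,-0.021,0,0.085],[0.0025,-0.0008,-0.021,0,0.085],[0,0,-0.02,0,0.085],[0,0,0,0,0.085],[0,0,0,0,0.02],[0,0,0,0,0.02],[0,0,0,0,0.02],[0,0,0,0,0.02],[0,0,0,0,0.02]]
  ],
  "force": 30
}}

```text
time: 10.0
tool_pos: [632.8, 141.6, 184.7]
tcp_rot: [-179.9, 0.0, 101.7]
ft_force: [-12.0, -2.6, 11.0]
finger_gap: 27.0
grip_force: 29.5
```

Run:
```python
from h import *
s=snap('wrist','w5'); snap('side','d5'); snap('scene','s5'); q=sense(); print(q['tool_pos'],q['ft_force'],q['finger_gap'])
show('w5')
```

```text
[632.79505426 141.63164527 184.73354416] [-12.08879106  -2.79755707  10.59730214] 26.87129044935166
35:151/123 36:151/123 37:150/122 38:136/109 39:101/78 40:91/69 41:92/69 42:93/71 43:95/73 44:96/73 45:96/73 46:94/72 47:94/72 48:95/73 49:97/74 50:97/75 51:96/73 52:94/71 53:91/69 54:91/69
55:90/69 56:90/69 57:90/69 58:90/69 59:89/68 60:89/67 61:90/68 62:92/70 63:93/69 64:93/51 65:87/15 66:71/6 67:70/6 68:71/7 69:72/6 70:72/7 71:72/7 72:71/6 73:65/6 74:44/3
75:36/1 76:42/2 77:117/11 78:230/9 79:252/2 80:252/2 81:214/11 82:150/8 83:210/13 84:252/2 85:254/0 86:252/2 87:210/12 88:156/9 89:222/11 90:252/2 91:254/1 92:251/3 93:209/11 94:155/9
95:216/12 96:251/2 97:253/1 98:251/2 99:207/12 100:160/10 101:224/10 102:251/2 103:252/1 104:250/3 105:206/11 106:162/10 107:208/12 108:193/12 109:169/8 110:173/8 111:174/7 112:175/8 113:175/8 114:176/8
115:176/8 116:176/8 117:174/8 118:160/7 119:130/4 120:88/2 121:71/0 122:74/1 123:142/12 124:244/8 125:254/0 126:255/0 127:255/0 128:255/0 129:252/3
```

>>> {"name": "servo_tool", "arguments": {
  "plan": [
    [[-0.0015,-0.0003,-0.002,0,0.068],[0,0,0,0,0.068],[0,0,0,0,0.068],[0,0,0,0,0.068]]
  ]
}}

```text
time: 10.55
tool_pos: [632.3, 141.5, 181.0]
tcp_rot: [180.0, 0.0, 101.7]
ft_force: [0.1, -0.1, -0.6]
finger_gap: 68.2
grip_force: 0.0
```

>>> {"name": "servo_tool", "arguments": {
  "plan": [
    [[0,0,0,0,0.02],[0,0,0,0,0.02],[0,0,0,0,0.02],[0,0,0,0,0.02],[0,0,0,0,0.02]]
  ]
}}

```text
time: 11.05
tool_pos: [632.4, 141.5, 182.3]
tcp_rot: [179.9, 0.0, 101.7]
ft_force: [-4.2, -0.9, 9.0]
finger_gap: 27.7
grip_force: 29.5
```

```bash
cat >> h.py <<'E'
def edges(f):
    xs,P=prof(f,20,135); g=P.mean(1); s=P[:,2]-P[:,0]
    # pad back: last dark before the first bright ring; collar: flat grey run >=6mm between; tray edge in colour
    br=np.where(g>215)[0]; pb=np.interp(110,[g[br[0]-4+i] for i in range(5)],xs[br[0]-4:br[0]+1])
    flat=[i for i in range(br[0],len(g)-10) if g[i:i+10].max()-g[i:i+10].min()<12 and 120<g[i]<210]
    cf=xs[flat[0]] if flat else None
    print(f,'padback',round(pb,1),'collar',cf,'gap',None if cf is None else round(cf-pb,1))
E
python3 - <<'E'
from h import *
snap('wrist','w6'); q=sense(); print(q['time'],q['tool_pos'],q['ft_force'],q['finger_gap'])
for f in('w4','w5','w6'): edges(f)
E
```

```text
11.1 [632.46354516 141.52101721 182.34628186] [-4.11084504 -0.03071683 10.4835144 ] 27.310100598207192
w4 padback 82.0 collar 115.0 gap 33.0
w5 padback 76.9 collar 108.5 gap 31.6
w6 padback 69.1 collar 100.5 gap 31.4
```

>>> {"name": "servo_tool", "arguments": {
  "plan": [
    [[-0.0005,-0.0001,0,0,0.068],[0,0,0,0,0.068],[0,0,0,0,0.068],[0,0,0,0,0.068],[0,0,0,0,0.02],[0,0,0,0,0.02],[0,0,0,0,0.02],[0,0,0,0,0.02],[0,0,0,0,0.02],[0,0,0,0,0.02]]
  ]
}}

```text
time: 12.1
tool_pos: [632.3, 141.5, 182.7]
tcp_rot: [179.9, 0.0, 101.7]
ft_force: [-1.2, -0.4, 9.0]
finger_gap: 27.5
grip_force: 29.5
```

Run:
```python
from h import *
snap('wrist','w7'); q=sense(); print(q['time'],q['tool_pos'],q['ft_force'],q['finger_gap'])
edges('w7'); show('w7',x0=30,x1=110)
```

```text
12.15 [632.30732894 141.4673905  182.65512831] [-0.73649999 -0.3191138   8.43348853] 27.473386906374493
w7 padback 61.3 collar 92.5 gap 31.2
30:144/117 31:145/118 32:149/121 33:151/122 34:151/122 35:151/122 36:151/122 37:150/121 38:134/107 39:99/76 40:91/69 41:92/69 42:93/71 43:94/73 44:95/73 45:95/72 46:94/71 47:93/72 48:92/68 49:75/42
50:55/11 51:50/4 52:50/3 53:50/4 54:50/3 55:51/4 56:50/4 57:44/3 58:36/1 59:35/1 60:37/2 61:84/8 62:183/16 63:226/15 64:218/16 65:152/11 66:106/4 67:148/12 68:218/15 69:235/13
70:242/8 71:205/12 72:144/7 73:185/14 74:250/3 75:254/1 76:253/2 77:214/11 78:148/8 79:199/13 80:252/2 81:254/1 82:253/2 83:213/11 84:150/8 85:203/12 86:252/2 87:254/0 88:253/2 89:212/11
90:143/7 91:140/7 92:161/8 93:170/8 94:172/8 95:173/8 96:173/7 97:174/8 98:174/8 99:174/8 100:174/7 101:164/7 102:141/6 103:104/3 104:74/1 105:70/1 106:71/1 107:100/7 108:212/15 109:252/2
```

>>> {"name": "servo_tool", "arguments": {
  "plan": [
    [[0,0,0,0,0.068],[0,0,0,0,0.068],[0,0,0,0,0.068],[0,0,0,0,0.068],[0,0,0,0,0.02],[0,0,0,0,0.02],[0,0,0,0,0.02],[0,0,0,0,0.02],[0,0,0,0,0.02],[0,0,0,0,0.02]]
  ]
}}

```text
time: 13.15
tool_pos: [632.4, 141.5, 183.0]
tcp_rot: [179.9, 0.0, 101.7]
ft_force: [-2.9, 0.1, 11.2]
finger_gap: 27.2
grip_force: 29.5
```

Run:
```python
from h import *
snap('wrist','w8'); q=sense(); print(q['time'],q['tool_pos'],q['ft_force'],q['finger_gap'])
edges('w8'); show('w8',x0=30,x1=110)
```

```text
13.2 [632.3633835  141.51877414 183.03348612] [-2.01087886  0.53215314 11.43188043] 27.60931918198825
w8 padback 57.6 collar 85.0 gap 27.4
30:150/122 31:151/122 32:151/122 33:151/122 34:150/122 35:137/110 36:103/79 37:91/69 38:92/69 39:93/71 40:94/72 41:95/73 42:95/73 43:94/71 44:92/70 45:81/52 46:58/16 47:51/4 48:50/4 49:50/3
50:50/3 51:50/3 52:50/3 53:46/3 54:38/1 55:35/2 56:35/1 57:56/4 58:149/14 59:219/15 60:225/15 61:179/15 62:117/5 63:121/8 64:196/16 65:228/15 66:225/15 67:178/15 68:118/5 69:140/10
70:228/9 71:251/2 72:254/1 73:237/9 74:163/9 75:161/12 76:240/7 77:253/1 78:254/1 79:236/9 80:163/8 81:174/14 82:249/4 83:253/1 84:219/12 85:170/8 86:171/8 87:172/8 88:173/8 89:174/7
90:174/8 91:174/8 92:174/8 93:171/8 94:155/7 95:127/4 96:87/2 97:71/0 98:70/1 99:71/1 100:103/7 101:212/15 102:251/3 103:255/0 104:255/0 105:255/0 106:252/4 107:254/1 108:255/0 109:255/0
```

>>> {"name": "servo_tool", "arguments": {
  "plan": [
    [[0,0,0,0,0.068],[0,0,0,0,0.068],[0,0,0,0,0.068],[0,0,0,0,0.068],[0,0,0,0,0.02],[0,0,0,0,0.02],[0,0,0,0,0.02],[0,0,0,0,0.02],[0,0,0,0,0.02],[0,0,0,0,0.02]]
  ]
}}

```text
time: 14.2
tool_pos: [632.4, 141.5, 183.1]
tcp_rot: [179.9, 0.0, 101.7]
ft_force: [-3.9, -1.5, 12.8]
finger_gap: 27.2
grip_force: 29.5
```

Run:
```python
from h import *
snap('wrist','w9'); q=sense(); print(q['time'],q['tool_pos'],q['ft_force'],q['finger_gap'])
edges('w9')
```

```text
14.25 [632.37255753 141.45832699 183.14792009] [-4.04939093 -0.88315658 11.58097877] 27.407761787328266
w9 padback 55.9 collar 77.0 gap 21.1
```

Compression is about 10 mm, and the target is about 15. For the next pump I'll close partly and watch.

>>> {"name": "servo_tool", "arguments": {
  "plan": [
    [[0,0,0,0,0.068],[0,0,0,0,0.068],[0,0,0,0,0.068],[0,0,0,0,0.068],[0,0,0,0,0.042],[0,0,0,0,0.042],[0,0,0,0,0.042],[0,0,0,0,0.042]]
  ]
}}

```text
time: 15.05
tool_pos: [632.4, 141.5, 181.9]
tcp_rot: [179.9, 0.0, 101.7]
ft_force: [2.9, 0.6, 5.6]
finger_gap: 42.0
grip_force: 5.1
```

Run:
```python
from h import *
snap('wrist','w10'); q=sense(); print(q['time'],q['tool_pos'],q['ft_force'],q['finger_gap'],q['grip_force'])
edges('w10')
```

```text
15.1 [632.36811797 141.48235755 181.91783859] [ 2.51681883 -0.30607215  5.51596562] 41.950525630929725 5.10473906993866
w10 padback 56.0 collar 77.5 gap 21.5
```

>>> {"name": "servo_tool", "arguments": {
  "plan": [
    [[0,0,0,0,0.02],[0,0,0,0,0.02],[0,0,0,0,0.02],[0,0,0,0,0.02],[0,0,0,0,0.02],[0,0,0,0,0.02]]
  ]
}}

```text
time: 15.7
tool_pos: [632.4, 141.5, 183.2]
tcp_rot: [179.8, 0.0, 101.7]
ft_force: [-2.6, 0.4, 13.5]
finger_gap: 27.4
grip_force: 29.5
```

Run:
```python
from h import *
s=snap('wrist','w11'); q=sense(); print(q['time'],q['tool_pos'],q['ft_force'],q['finger_gap'],q['grip_force'])
edges('w11'); show('w11',x0=30,x1=110)
d=snap('side','d11')['frame'][165:295,230:360]; 
cv2.imwrite('pics/c7.png',np.hstack([cv2.resize(s['frame'][60:400,0:400],(459,390)),cv2.resize(d,(341,390),interpolation=cv2.INTER_CUBIC)]))
```

```text
15.75 [632.34428443 141.51985129 183.15225024] [-2.56290461 -0.60715139 13.2458068 ] 27.58514046507117 29.51059157574491
w11 padback 55.9 collar 73.0 gap 17.1
30:150/121 31:150/122 32:149/122 33:139/112 34:104/81 35:90/69 36:91/69 37:92/70 38:93/72 39:95/72 40:95/72 41:94/71 42:92/70 43:84/57 44:62/23 45:51/5 46:50/3 47:50/3 48:50/3 49:50/3
50:50/3 51:48/3 52:39/2 53:35/1 54:34/1 55:43/2 56:115/11 57:206/16 58:227/15 59:203/16 60:127/7 61:107/5 62:178/14 63:225/15 64:228/14 65:202/15 66:126/7 67:109/5 68:181/14 69:231/13
70:246/6 71:243/7 72:180/10 73:161/7 74:168/7 75:170/7 76:171/8 77:171/8 78:172/7 79:172/8 80:172/7 81:171/7 82:160/6 83:138/5 84:104/3 85:74/0 86:70/1 87:70/1 88:84/3 89:171/14
90:245/5 91:253/1 92:254/0 93:255/0 94:254/0 95:251/4 96:253/1 97:255/0 98:254/0 99:251/4 100:254/1 101:255/0 102:254/0 103:251/4 104:254/1 105:255/0 106:254/0 107:252/4 108:254/1 109:255/0
```

View pics/c7.png

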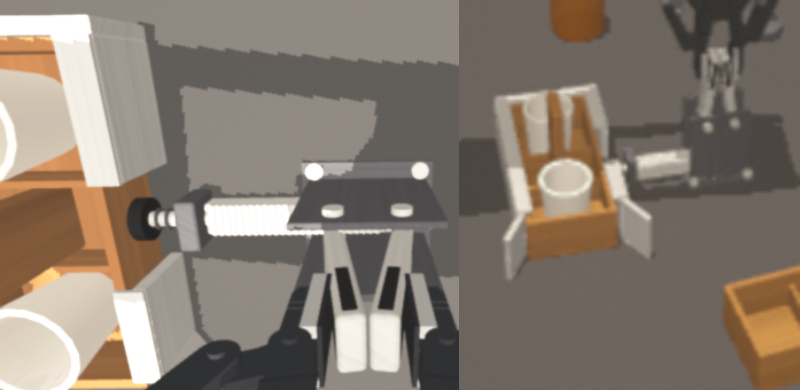

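The pad bears on the tray at (145,218), with the plunger about 14 mm in and both cups upright. The levers are held squeezed. One numeric check that the tray is still home before I hand it in.

Run:
```python
from h import *
for f in('d2','d11'):
    im=cv2.imread('pics/'+f+'.png'); ys=np.arange(-125,-80,1.)
    for x in(-38,38):
        uv=proj(f,world(DK,np.c_[0*ys+x,ys,0*ys+0])).astype(np.float32)
        P=cv2.remap(im,uv[None,:,0],uv[None,:,1],cv2.INTER_LINEAR)[0].astype(float); s=P[:,2]-P[:,0]
        print(f,x,'tray foot at y≈',ys[np.argmax(s>45)])
```

```text
d2 -38 tray foot at y≈ -98.0
d2 38 tray foot at y≈ -97.0
d11 -38 tray foot at y≈ -101.0
d11 38 tray foot at y≈ -100.0
```

Run:
```python
from h import *
f='d5'; im=cv2.imread('pics/d5.png'); ys=np.arange(-125,-80,1.)
for x in(-38,38):
    uv=proj(f,world(DK,np.c_[0*ys+x,ys,0*ys])).astype(np.float32); P=cv2.remap(im,uv[None,:,0],uv[None,:,1],cv2.INTER_LINEAR)[0].astype(float); print(f,x,ys[np.argmax(P[:,2]-P[:,0]>45)])
for f in('w4','w5','w11'):
    im=cv2.imread('pics/'+f+'.png'); ys=np.arange(88,112,1.)
    for x in(0,25):
        uv=proj(f,world(DK,np.c_[0*ys+x,ys,0*ys+45])).astype(np.float32); P=cv2.remap(im,uv[None,:,0],uv[None,:,1],cv2.INTER_LINEAR)[0].astype(float)
        print(f,x,uv[0],' '.join(f'{y:.0f}:{int(p.mean())}/{int(p[2]-p[0])}' for y,p in zip(ys,P)))
```

```text
d5 -38 -101.0
d5 38 -100.0
w4 0 [ 64.46666 121.10437] 88:171/60 89:137/97 90:131/106 91:130/106 92:127/104 93:114/91 94:131/107 95:140/115 96:162/130 97:192/129 98:195/127 99:194/122 100:196/59 101:244/9 102:254/1 103:255/0 104:255/0 105:255/0 106:255/0 107:255/0 108:251/4 109:166/18 110:127/13 111:127/13
w4 25 [100.10598  121.091515] 88:142/117 89:143/116 90:143/116 91:142/116 92:142/116 93:125/100 94:120/97 95:138/112 96:140/114 97:140/115 98:140/114 99:141/104 100:150/52 101:202/21 102:246/8 103:255/0 104:255/0 105:255/0 106:255/0 107:255/0 108:253/2 109:173/20 110:127/13 111:128/13
w5 0 [-18.088486 116.01122 ] 88:0/0 89:0/0 90:0/0 91:0/0 92:0/0 93:0/0 94:0/0 95:0/0 96:0/0 97:0/0 98:0/0 99:0/0 100:0/0 101:0/0 102:0/0 103:0/0 104:0/0 105:0/0 106:0/0 107:0/0 108:0/0 109:0/0 110:0/0 111:0/0
w5 25 [ 27.830484 115.97858 ] 88:153/126 89:153/125 90:153/125 91:154/126 92:146/118 93:103/80 94:128/103 95:149/120 96:148/121 97:149/121 98:150/122 99:170/130 100:186/83 101:246/8 102:255/0 103:255/0 104:255/0 105:255/0 106:255/0 107:255/0 108:254/1 109:195/15 110:137/14 111:136/14
w11 0 [-22.184175 115.91013 ] 88:0/0 89:0/0 90:0/0 91:0/0 92:0/0 93:0/0 94:0/0 95:0/0 96:0/0 97:0/0 98:0/0 99:0/0 100:0/0 101:0/0 102:0/0 103:0/0 104:0/0 105:0/0 106:0/0 107:0/0 108:0/0 109:0/0 110:0/0 111:0/0
w11 25 [ 24.400097 115.871254] 88:152/125 89:152/125 90:152/124 91:152/124 92:144/116 93:102/79 94:125/100 95:147/121 96:147/121 97:148/120 98:148/121 99:172/128 100:186/80 101:235/11 102:255/0 103:255/0 104:255/0 105:255/0 106:255/0 107:255/0 108:255/0 109:190/20 110:135/14 111:135/14
```

The tray rim meets the end plate with no gap, and it hasn't moved since release. Handing in with the squeeze held.

```bash
python3 -c "
from bench import r
print(r.hand_in())"
```

```text
the job is handed in; nothing more can be done
None
```

The tray is home against the end plate with both cups upright, the pad is clamped on its side with the plunger about 14 mm in (close to half), and I handed the job in at about 16 s with the levers still squeezed.

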